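Put the dough tamper back in its hole

ROBOT

A 7-joint arm with a two-finger parallel gripper is mounted at the origin on the work surface. World frame = base frame: x ahead of the robot, y to its left, z up, the work surface at z = 0. Lengths are in m, angles in rad, forces in N, time in s.
With the tool pointing down it reaches from about 0.4 to 0.875 m from the base axis. Payload 19.3 kg.
Tool frame: the origin (TCP) lies midway between the tips of the shut fingers; the grasp point (between the pads) lies 19 mm behind it (bot.pinch_z is the distance from the TCP to the grasp point, in m); z points along the fingers, y is the line along which they close (so a half turn about z gives the same grasp; the last joint's range is limited). The gripper opens to 85 mm and grips with 20 to 120 N. Pads are 22 mm wide; open, the fingers measure 114 mm over their backs; the gripper's body (76 mm by 85 mm) begins 54 mm behind the grasp point. The pads swing forward as they close: fully open they stand 13 mm farther back than shut.
Start: joints at [-1.374, 0.521, -0.036, 1.599, 0.021, 1.021, -0.113], TCP at [0.165, 0.603, 0.231] pointing down, gripper open.
Joint ranges: [-2.91, 2.91], [-0.3, 2.13], [-1.5, 1.42], [0.17, 2.43], [-1.26, 4.41], [0.16, 1.93], [-2.52, 2.52]. Speed limits (rad/s): [1.89, 1.89, 2.39, 2.39, 3.01, 3.01, 3.01].

INTERFACE

Orientations are given as [roll, pitch, yaw] about the fixed x, y, z axes, in that order (R = Rz(yaw) Ry(pitch) Rx(roll)).
In Python, from workcell import observe, viewer, bot gives the robot as it stands. The module is installed in compiled form; this text tells all that it offers.
- The arm moves only by the tool play_rows, never from a script. Its argument "motion" is a list of rows, each a list of 7 numbers: the shift along the tool's x, y, z in cm, then the turn, a rotation vector about the tool's x, y, z in rad, then the opening, from -1 (shut) to 1 (fully open), so that 0 is half open. A call has exactly 5 rows; each row is the pose to reach, as a shift and turn from the pose commanded when the call began, along the tool's axes at that moment; what a row does not reach only later rows make up. A row lasts 1/10 s, in which the tool goes at most 50 mm and 8.59 degrees, less where a joint would pass 70% of its speed; a pose out of reach is approached as far as the arm can. A call with a gripper value outside its range is refused whole. The fingers move at their own pace and stop on an object; "squeeze" is the grip in N (left out, the last holds). Time passes only in rows, so rows that repeat a pose let the fingers close, or fill a call up. It gives the time, the measured TCP pose, the force, the opening and the grip force at its end, in the units of the state.
- observe(): the state, without advancing time (a new reading comes with each control period).
- viewer.grab_frame(name): name is "scene" or "top" or "wrist"; returns (picture, depth): 480x640x3 uint8, red, green, blue; 480x640 float32, m along the optical axis (not along the pixel's ray), 0 where there is no reading.
- viewer.camera_info(name): a dict with "fx", "fy", "cx", "cy" (pixels), "R" (3x3) and "t" (3): a world point X has camera coordinates R X + t. Camera axes: x right, y down, z forward; pixel columns grow to the right and rows downward; lengths in m; the calibration is good to about 2 mm. A picture is of the moment at which its call begins: read the wrist's pose just before it. camera_info takes no time and is no camera call; for the wrist camera it gives the pose at the moment of the call.
- bot.job_done(): hands the job in; it is judged then, once.
The state is a dict: "clock": time; "qpos": joint angles; "qd": joint speeds; "joint_efforts": joint torques, N m; "position": TCP position; "tool_rot": TCP orientation; "force": force on the tool from outside, world axes, zero at the start; "moment": the same for the moment, N m; "grip_width": finger opening in m; "finger_force": force on a finger pad.
Only numpy, scipy, OpenCV 4.12 (cv2) and the standard library are available. Lean on these libraries where they do the work, as an engineer would, in place of code of your own. Each camera call takes 0.05 s, during which the arm holds its last target. There are 200 camera calls.

TASK

Tidy up the bakery bench: stand the wooden dough tamper that was left out on the bench upright, foot down, in the hole of the wooden storage block that fits its diameter most closely, right down on the floor of the hole. Leave the big tamper where it stands in the block.

Things in the scene. Friction and masses are not known exactly. Their poses are not given: they have to be found in the camera images.
- tamper_center (a point): The dough tamper to put away: turned pale beech, 104 mm tall, 55 to 115 g, standing loose and upright on the bench among a glass jar and a steel mug. Its foot is a straight cylinder 34 mm in diameter from the bottom to 76 mm up; above that a 21 mm neck and a 32 mm button top. This point lies on its axis half-way up (52 mm above its underside, 52 mm below its top); z points up along the axis to the button top. It may be grasped by the straight part.
- rack: Brown wooden storage block, fixed, 104 (its x) by 282 (its y) by 36 mm high, turned any way round; origin at the centre of its underside. Along y, at x = 0, four round holes 24 mm deep (floor 12 mm above the bench), rims chamfered 4 mm: diameter 30 mm at y = -108, 44 at y = -57, 58 at y = +8, 72 at y = +87 mm. Each is 10 mm wider than its own tamper; all but the 72 are empty.
- big_tamper_center (a point): The big dough tamper, same shape, 62 mm in diameter and 104 mm tall, standing loose in the 72 mm hole of the block; this point is on its axis half-way up, z up. To be left there.
There are look-alikes about, which are no part of the job. Leave any blue or green look-alike of the part that bears tamper_center alone.

How it is judged:
By the outcome, as a careful person would: the job done as asked, in the order asked, and still so for the second after the job is handed in, with the robot touching nothing.
It also fails if it takes over 35 s, if anything falls off the work surface, if the arm or the gripper's body presses on something with over 40 N, if the wrist force passes 120 N, or if a joint passes its speed limit or range.

## Working session

There is one attempt and no reset: what is moved stays moved. The work goes in short steps, Python scripts to look and compute and a tool call to move; the robot and the scene stay as the last step left them, time stands still between calls to the robot, and variables do not carry over. Pictures are saved under pics/ and viewed, at most 10 in all, crops included, and the job is handed in when it is done.

Besides the shell and the picture viewer there is one more tool, called after "Request:" in YAML: its name, and indented under it one key for each argument. play_rows: Moves the arm, as the interface text tells. Its arguments: {"type":"object","properties":{"motion":{"type":"array"},"squeeze":{"type":"number"}},"required":["motion"]}

```bash
mkdir -p pics; python3 - <<'E'
from workcell import observe, viewer, bot
import cv2, numpy as np
s=observe(); print({k:np.round(s[k],3) for k in ("clock","position","tool_rot","grip_width","force")}, bot.pinch_z)
for n in ("scene","top"):
    im,d=viewer.grab_frame(n); c=viewer.camera_info(n)
    cv2.imwrite(f"pics/{n}.png",im[:,:,::-1]); np.savez(f"{n}.npz",im=im,d=d,**c)
    print(n,np.round(-c["R"].T@c["t"],3),c["fx"])
E
```

```text
{'clock': np.float64(0.0), 'position': array([0.165, 0.603, 0.231]), 'tool_rot': array([-3.14 ,  0.   ,  2.875]), 'grip_width': np.float64(0.086), 'force': array([-0.227, -0.68 , -0.423])} 0.0187
scene [ 1.014 -0.341  0.967] 484.75006969330605
top [0.418 0.017 1.106] 600.5788633818408
```

View pics/scene.png

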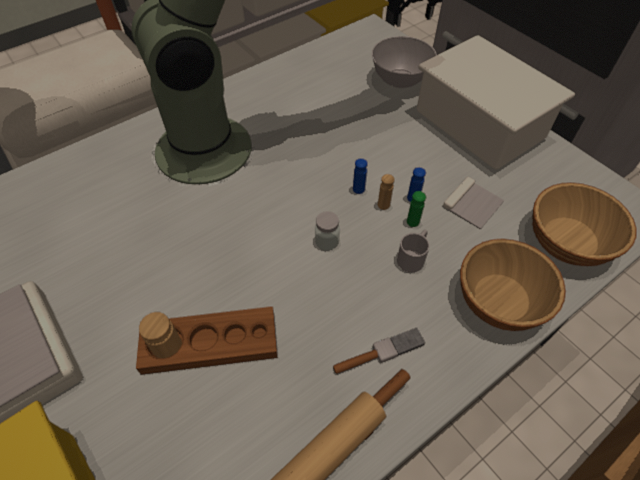

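View pics/top.png

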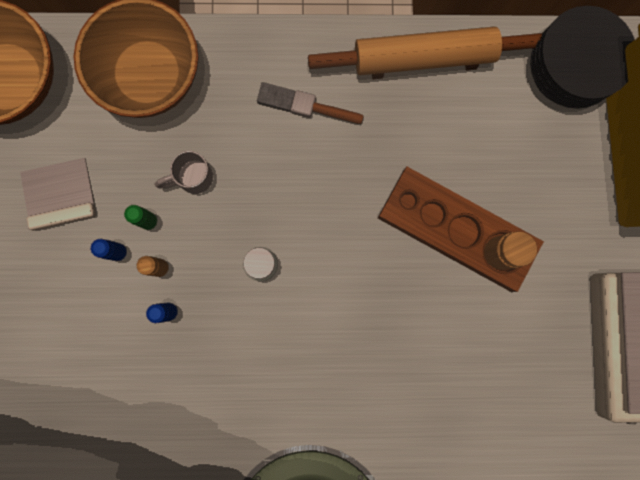

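Beech candidates, scene/top pixels:
- Pale beech tamper at (386,190) / (148,266). This is my choice by colour.
- Blue look-alikes at (360,175) / (160,313) and (416,185) / (105,249).
- Green look-alike at (415,208) / (138,215).
- Big tamper at (158,333) / (517,250), standing in the block.

The block's holes in the top view run 30 mm at (408,200), 44 mm at (432,214) and 58 mm at (464,230).

```bash
cat > h.py <<'E'
import numpy as np, cv2
def cloud(f):
    z=np.load(f); d=z["d"]; v,u=np.mgrid[:480,:640]
    c=np.stack([(u-z["cx"])/z["fx"]*d,(v-z["cy"])/z["fy"]*d,d],-1)
    W=(c-z["t"])@z["R"]; W[d==0]=np.nan
    return z["im"],W
E
python3 - <<'E'
from h import *
im,W=cloud("top.npz"); S,V=cloud("scene.npz")
def circ(P):
    c,r=cv2.minEnclosingCircle(P[:,:2].astype(np.float32)); return np.round(c,4),round(r,4),len(P),np.round(np.median(P,0),4)
def near(W,x,y,r,lo,hi):
    m=(np.hypot(W[...,0]-x,W[...,1]-y)<r)&(W[...,2]>lo)&(W[...,2]<hi); return W[m]
for n,(u,v) in dict(beech=(148,266),blue1=(160,313),blue2=(101,249),green=(134,214),jar=(259,263),mug=(190,172),big=(517,250)).items():
    x,y,z=W[v,u]; print(n,np.round(W[v,u],3),circ(near(W,x,y,.045,z-.006,z+.01)),'scene',circ(near(V,x,y,.045,z-.006,z+.01)) if len(near(V,x,y,.045,z-.006,z+.01)) else None)
print("bench z",np.nanmedian(W[320:380,300:500,2]))
for A in (W,V):
    P=near(A,*W[230,440][:2],.2,.031,.041); print(len(P),np.median(P[:,2]),cv2.minAreaRect((P[:,:2]*1000).astype(np.float32)))
for a in (near(W,*W[214,432][:2],.02,.0,.02),near(W,*W[230,464][:2],.028,.0,.02),near(W,*W[200,408][:2],.014,.0,.02)): print("floor",circ(a))
P=near(V,*W[266,148][:2],.03,.015,.07); print("beech side scene",len(P),P.min(0),P.max(0))
cv2.imwrite("pics/crop.png",cv2.resize(S[140:290,290:450],None,fx=4,fy=4)[:,:,::-1])
E
```

```text
beech [0.461 0.266 0.104] (array([0.4635, 0.2708]), 0.0159, 282, array([0.4632, 0.2699, 0.1028])) scene (array([0.4662, 0.2709]), 0.0164, 112, array([0.4678, 0.2685, 0.1039]))
blue1 [0.384 0.246 0.102] (array([0.3838, 0.2536]), 0.016, 302, array([0.384 , 0.2526, 0.1031])) scene (array([0.3865, 0.2523]), 0.0162, 111, array([0.389 , 0.2505, 0.1035]))
blue2 [0.49  0.344 0.106] (array([0.493, 0.347]), 0.0159, 254, array([0.4925, 0.347 , 0.1033])) scene (array([0.4948, 0.3467]), 0.0163, 92, array([0.4956, 0.3457, 0.1038]))
green [0.548 0.291 0.104] (array([0.55  , 0.2929]), 0.0162, 265, array([0.5497, 0.2923, 0.103 ])) scene (array([0.5525, 0.2927]), 0.0158, 117, array([0.5533, 0.2911, 0.1036]))
jar [0.467 0.084 0.084] (array([0.4669, 0.0847]), 0.0264, 750, array([0.4666, 0.0841, 0.0849])) scene (array([0.4685, 0.0839]), 0.0276, 357, array([0.4708, 0.083 , 0.0859]))
mug [0.64  0.218 0.002] (array([0.6398, 0.2176]), 0.0451, 967, array([0.6392, 0.2152, 0.0027])) scene (array([0.6398, 0.2175]), 0.0449, 425, array([0.6608, 0.2197, 0.0023]))
big [ 0.485 -0.346  0.119] (array([ 0.4878, -0.3519]), 0.0286, 646, array([ 0.4879, -0.3523,  0.1154])) scene (array([ 0.4897, -0.353 ]), 0.0292, 545, array([ 0.4906, -0.3533,  0.1162]))
bench z 9.798611907160463e-05
5757 0.035594355991641194 ((530.0341796875, -277.48382568359375), (282.9891052246094, 106.13356018066406), 60.65077209472656)
4231 0.0368035683590909 ((531.3471069335938, -277.1961364746094), (282.9006652832031, 107.7777099609375), 61.03129577636719)
floor (array([ 0.559 , -0.2294]), 0.02, 362, array([ 0.5589, -0.2297,  0.012 ]))
floor (array([ 0.5289, -0.2879]), 0.0278, 695, array([ 0.5288, -0.2879,  0.0119]))
floor (array([ 0.5851, -0.185 ]), 0.0138, 174, array([ 0.585 , -0.1854,  0.012 ]))
beech side scene 190 [0.45444967 0.25293299 0.01566686] [0.48263442 0.28053875 0.06965438]
```

View pics/crop.png

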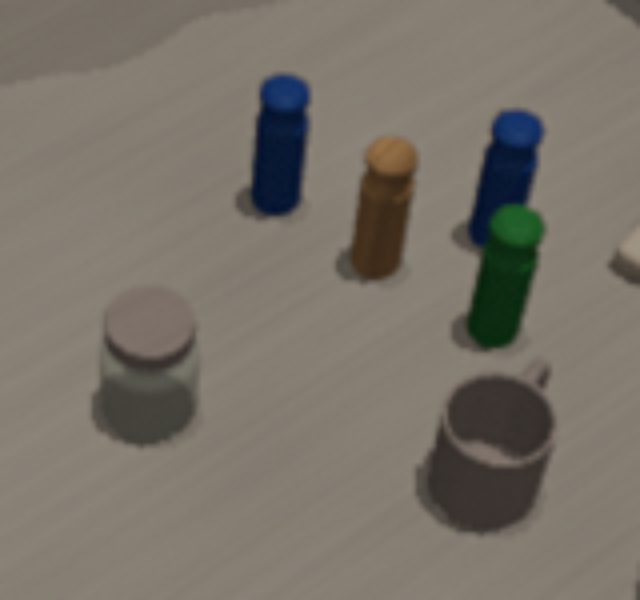

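The crop confirms the choice: beech tamper at crop (390,160), the two blue ones at (285,95) and (515,130), the green at (515,225). The measured heights (0.103 m), the radii and the block size all agree with the description. Now I'll work out the move to hover.

```bash
cat >> h.py <<'E'
from scipy.spatial.transform import Rotation as Ro
def go(target, s, yaw=None):
    R=Ro.from_euler("xyz",s["tool_rot"]); d=R.inv().apply(np.array(target)-s["position"])*100
    T=Ro.from_euler("xyz",[np.pi,0,s["tool_rot"][2] if yaw is None else yaw])
    print("shift cm",np.round(d,2),"rotvec",np.round((R.inv()*T).as_rotvec(),3))
E
python3 - <<'E'
from h import *; from workcell import observe
s=observe(); go([.4645,.2709,.23],s,2.875+.98)
_,V=cloud("scene.npz"); _,W=cloud("top.npz")
P=np.vstack([V.reshape(-1,3),W.reshape(-1,3)]); P=P[~np.isnan(P[:,0])]
a=np.array([.165,.603]);b=np.array([.4645,.2709]);c=np.array([.5583,-.2275])
for p,q in((a,b),(b,c)):
    t=np.clip((P[:,:2]-p)@(q-p)/((q-p)@(q-p)),0,1); m=np.linalg.norm(P[:,:2]-p-t[:,None]*(q-p),axis=1)<.09
    print("max z on path",np.sort(P[m,2])[-5:])
E
```

```text
shift cm [-37.66 -24.09   0.11] rotvec [-0.001 -0.    -0.98 ]
max z on path [0.32047703 0.32190895 0.32247122 0.3225274  0.32304979]
max z on path [0.10808446 0.10853917 0.10872276 0.10873929 0.10912395]
```

```bash
python3 - <<'E'
from h import *; from workcell import observe,viewer
for n in("scene","top"):
    im,V=cloud(n+".npz"); c=np.load(n+".npz")
    for X in ([.165,.603,.231],[.165,.603,.0]):
        p=c["R"]@X+c["t"]; print(n,"tcp px",p[:2]/p[2]*c["fx"]+[c["cx"],c["cy"]])
    m=(V[...,2]>.12)&(V[...,1]>.2)&(V[...,2]<.5); vv,uu=np.where(m)
    if len(vv): print(uu.min(),uu.max(),vv.min(),vv.max(),np.round(V[m].min(0),3),np.round(V[m].max(0),3))
    m&=(V[...,2]>.15)&(V[...,0]<.6)&(V[...,0]>.05); m&=V[...,1]<.95
    if m.any(): print(np.round(V[m].min(0),3),np.round(V[m].max(0),3))
im,d=viewer.grab_frame("wrist"); cv2.imwrite("pics/w0.png",im[:,:,::-1])
E
```

```text
scene tcp px [411.59292635  26.16401442]
scene tcp px [400.36715363  96.1634717 ]
388 639 0 137 [0.131 0.526 0.12 ] [0.572 1.159 0.323]
[0.131 0.526 0.15 ] [0.572 0.824 0.323]
top tcp px [-122.75521718  476.66937689]
top tcp px [-31.64595464 436.67684858]
```

View pics/w0.png

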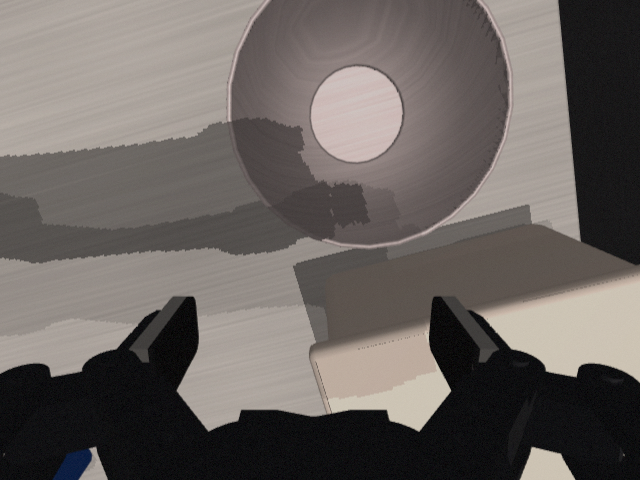

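The wrist view shows the steel bowl at (370,120) and the cream box at (480,350), right beside the open fingers. I'll get the box footprint before moving.

```bash
python3 - <<'E'
from h import *
im,V=cloud("scene.npz")
for u,v in((450,60),(500,80),(490,45),(425,52),(515,122),(570,93),(470,42),(425,85),(415,40),(400,45),(430,42)): print((u,v),np.round(V[v,u],3))
z=np.median(V[60:100,480:520,2]); m=(abs(V[...,2]-z)<.004)&(V[...,1]>.4)
print(z,[(np.round(p,3)) for p in cv2.boxPoints(cv2.minAreaRect(V[m][:,:2].astype(np.float32)))])
m=(V[...,2]>z+.006)&(V[...,1]>.4)&(V[...,1]<.95)&(V[...,0]<.6); vv,uu=np.where(m); print(m.sum(), len(vv) and (uu.min(),uu.max(),vv.min(),vv.max(),V[m].min(0),V[m].max(0)))
E
```

```text
(450, 60) [0.274 0.66  0.162]
(500, 80) [0.416 0.703 0.16 ]
(490, 45) [0.291 0.803 0.161]
(425, 52) [0.109 0.747 0.066]
(515, 122) [0.552 0.602 0.162]
(570, 93) [0.562 0.806 0.16 ]
(470, 42) [0.246 0.77  0.161]
(425, 85) [0.261 0.591 0.103]
(415, 40) [0.059 0.747 0.083]
(400, 45) [0.03  0.713 0.064]
(430, 42) [-0.77   1.832 -0.751]
nan [array([0., 0.], dtype=float32), array([0., 0.], dtype=float32), array([0., 0.], dtype=float32), array([0., 0.], dtype=float32)]
0 0
```

Request:
play_rows:
  motion:
    - [-3.8, -2.4, 0, 0, 0, -0.1, 1]
    - [-7.6, -4.8, 0, 0, 0, -0.2, 1]
    - [-11.4, -7.2, 0, 0, 0, -0.3, 1]
    - [-15.2, -9.6, 0, 0, 0, -0.4, 1]
    - [-19, -12, 0, 0, 0, -0.5, 1]

```text
clock: 0.65
position: [0.3174, 0.4355, 0.2312]
tool_rot: [-3.141, -0.0, -2.904]
force: [1.5, 0.1, 0.9]
grip_width: 0.0854
finger_force: 0.0
```

```bash
python3 - <<'E'
from h import *; from workcell import observe
s=observe(); print(s["position"],s["tool_rot"]); go([.4645,.2709,.23],s,2.875+.98-2*np.pi)
E
```

```text
[0.31735529 0.43545202 0.23121061] [-3.14139280e+00 -6.27759887e-05 -2.90412907e+00]
shift cm [-10.43 -19.45   0.12] rotvec [-0.    -0.    -0.476]
```

Request:
play_rows:
  motion:
    - [-2.1, -3.9, 0, 0, 0, -0.1, 1]
    - [-4.2, -7.8, 0, 0, 0, -0.2, 1]
    - [-6.3, -11.7, 0, 0, 0, -0.3, 1]
    - [-8.4, -15.6, 0, 0, 0, -0.4, 1]
    - [-10.4, -19.4, 0.1, 0, 0, -0.476, 1]

```text
clock: 1.15
position: [0.4635, 0.2706, 0.2304]
tool_rot: [-3.141, 0.0, -2.429]
force: [0.4, 1.2, 0.5]
grip_width: 0.0854
finger_force: 0.0
```

```bash
python3 - <<'E'
from h import *; from workcell import observe,viewer
s=observe(); im,d=viewer.grab_frame("wrist"); c=viewer.camera_info("wrist"); np.savez("wrist.npz",im=im,d=d,**c); cv2.imwrite("pics/w1.png",im[:,:,::-1])
s=observe(); print(s["position"],s["tool_rot"],s["qpos"])
_,W=cloud("wrist.npz"); m=(np.hypot(W[...,0]-.4645,W[...,1]-.2709)<.03)&(W[...,2]>.097)&(W[...,2]<.112)
P=W[m]; print(m.sum(), len(P) and cv2.minEnclosingCircle(P[:,:2].astype(np.float32)),len(P) and np.median(P,0))
E
```

```text
[0.46799319 0.26428756 0.23004347] [-3.13827591e+00 -6.43088736e-04 -2.43008967e+00] [-0.51158287  0.38707941 -0.15089144  1.8275664   0.07487597  0.93271184
  1.58615877]
1464 ((0.4689173698425293, 0.26499468088150024), 0.016139889135956764) [0.46793857 0.26433633 0.10233705]
```

View pics/w1.png

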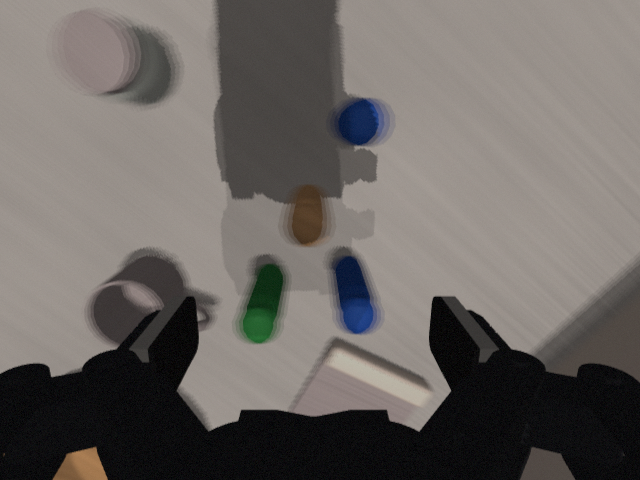

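The picture is blurred because the arm was still settling. It shows the beech at (307,215), blue at (360,122) and (355,300), and green at (262,310). I'll measure again once the arm is still.

```bash
cat > meas.py <<'E'
from h import *; from workcell import observe,viewer
for i in range(8):
    s=observe(); c=viewer.camera_info("wrist"); im,d=viewer.grab_frame("wrist")
    if np.abs(s["qd"]).max()<.004: break
print(s["clock"],s["position"],s["tool_rot"],np.abs(s["qd"]).max()); np.savez("wrist.npz",im=im,d=d,**c)
E
python3 - <<'E'
from meas import *
_,W=cloud("wrist.npz"); m=(np.hypot(W[...,0]-.4645,W[...,1]-.2709)<.03)&(W[...,2]>.097)&(W[...,2]<.112)
P=W[m]; c,r=cv2.minEnclosingCircle(P[:,:2].astype(np.float32)); print(c,r,np.median(P,0))
go([*c,.036],observe(),2.875+.98-2*np.pi)
E
```

```text
1.55 [0.46166192 0.2734225  0.2303101 ] [ 3.14128249e+00  2.54593437e-05 -2.43094219e+00] 0.006296833900185666
(0.4643833339214325, 0.27188727259635925) 0.016355186700820923 [0.46316662 0.2710866  0.10264233]
shift cm [-0.11 -0.28 19.43] rotvec [ 0.    -0.    -0.003]
```

Request:
play_rows:
  motion:
    - [-0.1, -0.2, 3, 0, 0, 0, 1]
    - [-0.1, -0.2, 6, 0, 0, 0, 1]
    - [-0.1, -0.2, 8.5, 0, 0, 0, 1]
    - [-0.1, -0.2, 9.4, 0, 0, 0, 1]
    - [-0.1, -0.2, 9.4, 0, 0, 0, 1]

```text
clock: 2.1
position: [0.4638, 0.2717, 0.1357]
tool_rot: [3.141, -0.002, -2.432]
force: [0.1, 1.0, 0.6]
grip_width: 0.0854
finger_force: 0.0
```

```bash
python3 - <<'E'
from meas import *
go([.4645,.2713,.036],observe(),2.875+.98-2*np.pi)
E
```

```text
2.45 [0.46482057 0.27162253 0.13708804] [-3.14140410e+00  1.21330738e-03 -2.43252780e+00] 0.004114963546732539
shift cm [ 0.05 -0.   10.09] rotvec [-0.     0.001 -0.004]
```

Request:
play_rows:
  motion:
    - [0, 0, 2.5, 0, 0, 0, 1]
    - [0, 0, 5, 0, 0, 0, 1]
    - [0, 0, 7.5, 0, 0, 0, 1]
    - [0, 0, 9.5, 0, 0, 0, 1]
    - [0, 0, 10, 0, 0, 0, 1]

```text
clock: 3.0
position: [0.4637, 0.271, 0.0347]
tool_rot: [3.141, -0.002, -2.432]
force: [0.2, 0.3, 1.4]
grip_width: 0.0852
finger_force: 0.0
```

Request:
play_rows:
  motion:
    - [0, 0, 0, 0, 0, 0, 0.5]
    - [0, 0, 0, 0, 0, 0, 0.2]
    - [0, 0, 0, 0, 0, 0, -0.1]
    - [0, 0, 0, 0, 0, 0, -0.5]
    - [0, 0, 0, 0, 0, 0, -0.8]
  squeeze: 50

```text
clock: 3.5
position: [0.465, 0.2718, 0.0374]
tool_rot: [-3.141, 0.002, -2.432]
force: [-1.9, -1.0, 11.3]
grip_width: 0.0331
finger_force: 44.5
```

Request:
play_rows:
  motion:
    - [0, 0, 0, 0, 0, 0, -1]
    - [0, 0, 0, 0, 0, 0, -1]
    - [0, 0, 0, 0, 0, 0, -1]
    - [0, 0, 0, 0, 0, 0, -1]
    - [0, 0, -0.3, 0, 0, 0, -1]

```text
clock: 4.0
position: [0.4647, 0.2716, 0.0399]
tool_rot: [-3.142, 0.001, -2.432]
force: [0.2, 0.7, -0.9]
grip_width: 0.0328
finger_force: 45.4
```

Request:
play_rows:
  motion:
    - [0, 0, -2, 0, 0, 0, -1]
    - [0, 0, -5, 0, 0, 0, -1]
    - [0, 0, -8.5, 0, 0, 0, -1]
    - [0, 0, -12, 0, 0, 0, -1]
    - [0, 0, -15, 0, 0, 0, -1]

```text
clock: 4.5
position: [0.4645, 0.2714, 0.1916]
tool_rot: [-3.141, 0.001, -2.432]
force: [0.1, 0.6, -1.1]
grip_width: 0.0331
finger_force: 45.5
```

```bash
python3 - <<'E'
from meas import *
s=observe(); print(s["grip_width"],s["finger_force"],s["force"])
cv2.imwrite("pics/w2.png",im[:,:,::-1])
a,_=viewer.grab_frame("scene"); cv2.imwrite("pics/s2.png",cv2.resize(a[60:280,250:530],None,fx=2,fy=2)[:,:,::-1])
go([.5583,-.2275,.19],s,2.875+.98-2*np.pi)
# refine 44 hole from both clouds: floor pts & rack frame fit
for n in("top","scene"):
    I,W=cloud(n+".npz")
    m=(W[...,2]<.029)&(W[...,2]>.005)&(np.hypot(W[...,0]-.5583,W[...,1]+.2275)<.03); P=W[m]
    if len(P): print(n,cv2.minEnclosingCircle(P[:,:2].astype(np.float32)),len(P))
E
```

```text
4.85 [0.46405609 0.27114323 0.18841303] [ 3.14140715e+00 -1.51890836e-03 -2.43236082e+00] 0.005421029669434945
0.032961423055532124 45.49018351826817 [-0.32306263  0.44998836 -1.16641607]
shift cm [ 25.32 -43.98  -0.13] rotvec [ 0.    -0.002 -0.004]
top ((0.558617353439331, -0.22898922860622406), 0.022333823144435883) 445
scene ((0.5541552305221558, -0.22602322697639465), 0.021337784826755524) 294
```

View pics/s2.png

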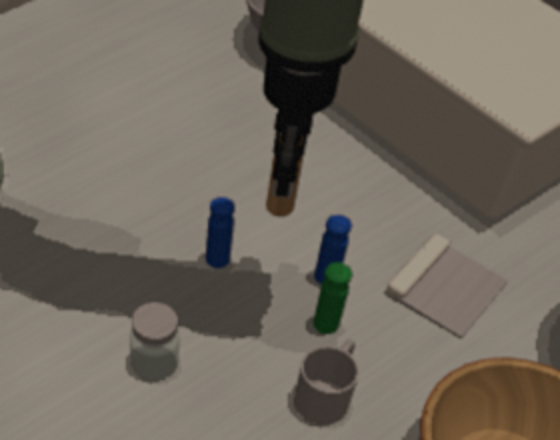

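The tamper is held upright and clear, at crop (285,185), and the blue and green ones haven't moved. Next is the carry to the block.

Request:
play_rows:
  motion:
    - [1.5, -2.6, 0, 0, 0, 0, -1]
    - [4, -7, 0, 0, 0, 0, -1]
    - [6.5, -11.3, 0, 0, 0, 0, -1]
    - [9, -15.6, 0, 0, 0, 0, -1]
    - [11.5, -20, 0, 0, 0, 0, -1]

```text
clock: 5.45
position: [0.5071, 0.0435, 0.1889]
tool_rot: [3.141, -0.001, -2.432]
force: [1.1, -0.6, -0.7]
grip_width: 0.0329
finger_force: 45.6
```

Request:
play_rows:
  motion:
    - [2.5, -4.3, 0, 0, 0, 0, -1]
    - [5, -8.6, 0, 0, 0, 0, -1]
    - [7.5, -13, 0, 0, 0, 0, -1]
    - [9.5, -16.5, 0, 0, 0, 0, -1]
    - [11, -19, 0, 0, 0, 0, -1]

```text
clock: 5.95
position: [0.5473, -0.1735, 0.1886]
tool_rot: [3.141, -0.001, -2.435]
force: [0.0, 0.5, -1.1]
grip_width: 0.033
finger_force: 45.6
```

```bash
python3 - <<'E'
from meas import *
cv2.imwrite("pics/w3.png",im[:,:,::-1]); s=observe()
go([.5583,-.2275,.19],s,2.875+.98-2*np.pi)
_,W=cloud("wrist.npz")
m=(abs(W[...,2]-.036)<.003)&(np.hypot(W[...,0]-.53,W[...,1]+.277)<.2); P=W[m]; print(len(P),cv2.minAreaRect((P[:,:2]*1000).astype(np.float32)))
m=(W[...,2]<.030)&(W[...,2]>.005)&(np.hypot(W[...,0]-.5583,W[...,1]+.2275)<.03); P=W[m]
if len(P): print(cv2.minEnclosingCircle(P[:,:2].astype(np.float32)),len(P))
E
```

```text
6.3 [ 0.54758778 -0.16902659  0.18909655] [ 3.14095792e+00  3.72692781e-05 -2.43075589e+00] 0.00448314748810918
shift cm [ 3.   -5.12 -0.08] rotvec [ 0.     0.    -0.003]
27264 ((543.4598999023438, -254.87741088867188), (232.221923828125, 104.71941375732422), 60.66722869873047)
((0.5591970086097717, -0.22698897123336792), 0.022143615409731865) 2517
```

View pics/w3.png

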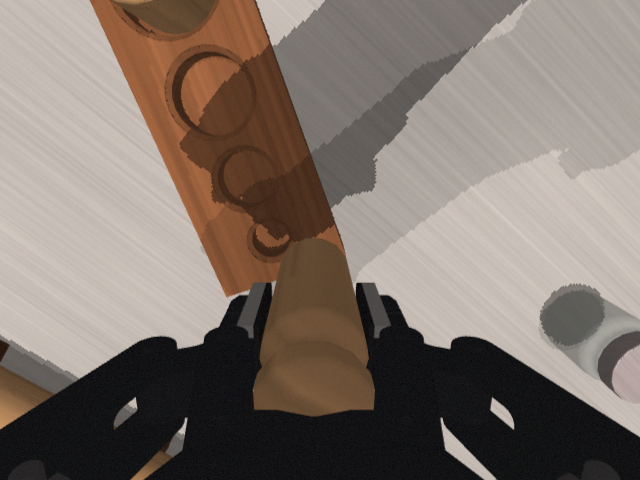

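The wrist view shows the 44 mm hole at (247,178), between the 58 mm one at (213,92) and the 30 mm one at (268,240). Its fitted centre is (0.559,-0.227) with radius 22 mm, which agrees with the block fit.

Request:
play_rows:
  motion:
    - [1, -1.6, 0, 0, 0, 0, -1]
    - [2, -3.3, 1, 0, 0, 0, -1]
    - [2.7, -4.6, 3, 0, 0, 0, -1]
    - [3, -5.1, 5, 0, 0, 0, -1]
    - [3, -5.1, 6, 0, 0, 0, -1]

```text
clock: 6.85
position: [0.5574, -0.2286, 0.1278]
tool_rot: [3.14, -0.001, -2.433]
force: [-0.3, 0.5, -0.9]
grip_width: 0.0329
finger_force: 45.6
```

```bash
python3 - <<'E'
from meas import *
P=[]
for i in range(4): viewer.grab_frame("wrist"); P.append(observe()["position"])
print(np.round(P,4)); go([.5588,-.2274,.049],observe(),2.875+.98-2*np.pi)
E
```

```text
7.1 [ 0.55860864 -0.22788606  0.13028196] [-3.14073850e+00  6.71839356e-04 -2.43136064e+00] 0.0038427541284498136
[[ 0.5586 -0.2282  0.1303]
 [ 0.5585 -0.2283  0.1302]
 [ 0.5584 -0.2284  0.13  ]
 [ 0.5583 -0.2285  0.1299]]
shift cm [-0.11  0.05  8.09] rotvec [-0.001  0.    -0.004]
```

Request:
play_rows:
  motion:
    - [-0.1, 0.05, 1.5, 0, 0, 0, -1]
    - [-0.1, 0.05, 3, 0, 0, 0, -1]
    - [-0.1, 0.05, 4.5, 0, 0, 0, -1]
    - [-0.1, 0.05, 6, 0, 0, 0, -1]
    - [-0.1, 0.05, 7, 0, 0, 0, -1]

```text
clock: 7.85
position: [0.5578, -0.2273, 0.0572]
tool_rot: [3.14, -0.001, -2.432]
force: [-0.5, 0.2, -0.7]
grip_width: 0.0331
finger_force: 45.7
```

Request:
play_rows:
  motion:
    - [0, 0, 0.2, 0, 0, 0, -1]
    - [0, 0, 0.4, 0, 0, 0, -1]
    - [0, 0, 0.6, 0, 0, 0, -1]
    - [0, 0, 0.8, 0, 0, 0, -1]
    - [0, 0, 0.9, 0, 0, 0, -1]

```text
clock: 8.35
position: [0.5586, -0.2277, 0.0505]
tool_rot: [-3.141, 0.0, -2.432]
force: [0.2, 0.5, -0.7]
grip_width: 0.0327
finger_force: 45.7
```

Request:
play_rows:
  motion:
    - [0, 0, 0, 0, 0, 0, -1]
    - [0, 0, 0, 0, 0, 0, -1]
    - [0, 0, 0, 0, 0, 0, -1]
    - [0, 0, 0, 0, 0, 0, -1]
    - [0, 0, 0, 0, 0, 0, -1]

```text
clock: 8.85
position: [0.5585, -0.2276, 0.0504]
tool_rot: [-3.142, 0.0, -2.432]
force: [-0.9, 0.0, -1.0]
grip_width: 0.033
finger_force: 45.7
```

Not touching yet. I'll go on down in small steps until the floor is felt.

Request:
play_rows:
  motion:
    - [0, 0, 0.05, 0, 0, 0, -1]
    - [0, 0, 0.1, 0, 0, 0, -1]
    - [0, 0, 0.15, 0, 0, 0, -1]
    - [0, 0, 0.15, 0, 0, 0, -1]
    - [0, 0, 0.15, 0, 0, 0, -1]

```text
clock: 9.35
position: [0.5586, -0.2276, 0.0495]
tool_rot: [-3.141, 0.0, -2.433]
force: [-4.0, 1.8, 12.7]
grip_width: 0.0331
finger_force: 46.9
```

The floor contact reads about 12 N. Now I'll open slowly.

Request:
play_rows:
  motion:
    - [0, 0, -0.05, 0, 0, 0, -0.15]
    - [0, 0, -0.05, 0, 0, 0, -0.1]
    - [0, 0, -0.05, 0, 0, 0, 0]
    - [0, 0, -0.05, 0, 0, 0, 0.2]
    - [0, 0, -0.05, 0, 0, 0, 0.5]

```text
clock: 9.85
position: [0.5584, -0.2276, 0.0492]
tool_rot: [3.142, -0.0, -2.432]
force: [0.6, -0.8, 1.0]
grip_width: 0.0631
finger_force: 0.0
```

Request:
play_rows:
  motion:
    - [0, 0, 0, 0, 0, 0, 0.8]
    - [0, 0, 0, 0, 0, 0, 1]
    - [0, 0, -0.5, 0, 0, 0, 1]
    - [0, 0, -1.5, 0, 0, 0, 1]
    - [0, 0, -3, 0, 0, 0, 1]

```text
clock: 10.35
position: [0.5582, -0.2275, 0.08]
tool_rot: [3.141, -0.0, -2.432]
force: [-0.2, -0.7, 0.0]
grip_width: 0.0853
finger_force: 0.0
```

Request:
play_rows:
  motion:
    - [0, 0, -3, 0, 0, 0, 1]
    - [0, 0, -6, 0, 0, 0, 1]
    - [0, 0, -9, 0, 0, 0, 1]
    - [0, 0, -12, 0, 0, 0, 1]
    - [0, 0, -14, 0, 0, 0, 1]

```text
clock: 10.85
position: [0.5589, -0.2278, 0.223]
tool_rot: [-3.139, 0.001, -2.433]
force: [-0.2, -0.2, -0.8]
grip_width: 0.0853
finger_force: 0.0
```

```bash
python3 - <<'E'
from meas import *
cv2.imwrite("pics/w4.png",im[:,:,::-1])
for n in("wrist","scene","top"):
    if n!="wrist":
        im,d=viewer.grab_frame(n); np.savez(n+"2.npz",im=im,d=d,**viewer.camera_info(n)); I,W=cloud(n+"2.npz")
        if n=="scene": cv2.imwrite("pics/s4.png",cv2.resize(im[240:400,100:340],None,fx=3,fy=3)[:,:,::-1])
    else: I,W=cloud("wrist.npz")
    for x,y in((.5585,-.2275),(.488,-.352)):
        m=(W[...,2]>.108)&(W[...,2]<.122)&(np.hypot(W[...,0]-x,W[...,1]-y)<.04); P=W[m]
        if len(P)>20: print(n,cv2.minEnclosingCircle(P[:,:2].astype(np.float32)),np.median(P,0),len(P))
E
```

```text
11.2 [ 0.55807443 -0.22747162  0.21886501] [ 3.14077618e+00 -5.63333660e-04 -2.43236722e+00] 0.006838754363234548
wrist ((0.5579867362976074, -0.22758325934410095), 0.01625155471265316) [ 0.55670128 -0.22837681  0.11458895] 1746
wrist ((0.4887523055076599, -0.35227182507514954), 0.02925007976591587) [ 0.49735869 -0.3434616   0.11475813] 5142
scene ((0.5592010617256165, -0.22832439839839935), 0.01621399261057377) [ 0.56162272 -0.2286052   0.11581253] 195
scene ((0.48931482434272766, -0.35306477546691895), 0.029949510470032692) [ 0.49294266 -0.35336023  0.1158309 ] 674
top ((0.5588398575782776, -0.2242678850889206), 0.014219692908227444) [ 0.56275546 -0.22038203  0.11421712] 88
```

View pics/s4.png

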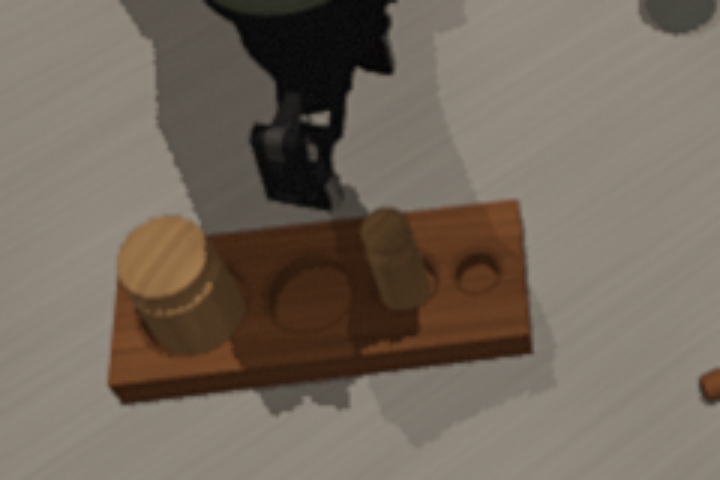

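The tamper stands upright in the 44 mm hole at crop (395,260). Its top reads 0.115 m, the same as the big one, which has not moved, so it is on the floor of the hole. The gripper is clear.

```bash
python3 -c "
from workcell import bot
print(bot.job_done())"
```

```text
the job is handed in; nothing more can be done
None
```

The beech tamper stands upright, foot down, on the floor of the 44 mm hole; the big tamper and the look-alikes were left where they stood, and the job was handed in at about 11 s on the robot's clock.

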